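# Unlock a sprung pin and open a bayonet filter housing

## Robot

A 6-joint arm with a two-finger parallel gripper is mounted at the origin on a cart in front of the work surface, level with it; the furniture and walls round the work are solid. World frame = base frame: x ahead of the robot, y to its left, z up, the work surface at z = 0. Lengths are in m, angles in rad, forces in N, time in s.
With the tool pointing down it reaches from about 0.3 to 0.85 m from the base axis. Payload 5.4 kg.
Tool frame: the origin (TCP) lies midway between the tips of the shut fingers; the grasp point (between the pads) lies 19 mm behind it; z points along the fingers, y is the line along which they close (so a half turn about z gives the same grasp; the last joint's range is limited). The gripper opens to 85 mm and grips with 20 to 120 N. Pads are 22 mm wide; open, the fingers measure 114 mm over their backs; the gripper's body (76 mm by 85 mm) begins 54 mm behind the grasp point. The pads swing forward as they close: fully open they stand 13 mm farther back than shut.
Start: joints at [1.081, 0.158, 1.597, -0, 1.386, -0.21], TCP at [0.159, 0.553, 0.231] pointing down, gripper open.
Joint ranges: [-2.91, 2.91], [-0.94, 2.29], [0.18, 2.7], [-1.29, 4.43], [0.17, 2.64], [-3, 3]. Speed limits (rad/s): [2.57, 2.57, 3.14, 3.14, 3.14, 3.14].

## Interface

Orientations are given as a rotation vector (axis times angle).
In Python, from rig import ctrl, viewer gives the robot as it stands.
- The arm moves only by the shell command python3 -m handwheel 'ROWS'. ROWS is a JSON object whose one key "steps" holds a list of rows, each a list of 3 entries, a list of its own where there are three numbers: the opening, from -1 (shut) to 1 (fully open), then the shift along the tool's x, y, z in units of 40 mm (1.0 is 40 mm), then the turn, a rotation vector about the tool's x, y, z in units of 6 degrees (1.0 is 6 degrees). In form: {"steps": [[jaw, [tx, ty, tz], [rx, ry, rz]], ...]}. A call has 1 to 5 rows; each row shifts and turns the commanded pose from where the row before left it, along the tool's axes as they then stand; what a row does not reach is not made up. A row lasts 1/10 s, in which the tool goes at most 50 mm and 8.59 degrees, less where a joint would pass 70% of its speed; a pose out of reach is approached as far as the arm can. A call is refused whole if a number of a shift passes 1 or a number of a turn 1, either way. A call with a gripper value outside its range is refused whole. The fingers move at their own pace and stop on an object; the grip force is fixed at half the most. Time passes only in rows, so rows that do not move let the fingers close. It gives the time, the measured TCP pose, the force, the opening and the grip force at its end, in the units of the state.
- ctrl.observe(): the state, without advancing time (a new reading comes with each control period).
- viewer.get_image(name): name is "scene" or "top" or "wrist"; returns a dict with "color" (480x640x3 uint8, red, green, blue), "fov_y" (degrees; the focal length in pixels is half the picture's height over the tangent of half this angle, whatever the lens; pixels are square), "cx", "cy" (the principal point, pixels), "camera_from_world" (4x4, takes a point from world to camera coordinates); the wrist camera has in their place "T_tool_cam" (4x4, takes a point from camera to tool coordinates, whose origin is the TCP and whose axes are the flange's). Camera axes: x right, y down, z forward; pixel columns grow to the right and rows downward; lengths in m; the calibration is good to about 2 mm. A picture is of the moment at which its call begins: read the wrist's pose just before it. There is no depth.
- ctrl.finish_job(): hands the job in; it is judged then, once.
The state is a dict: "clock": time; "joints": joint angles; "qd": joint speeds; "tau": joint torques, N m; "position": TCP position; "tcp_rot": TCP orientation; "ft_force": force on the tool from outside, world axes, zero at the start; "wrist_torque": the same for the moment, N m; "width": finger opening in m; "finger_force": force on a finger pad.
Only numpy, scipy, OpenCV 4.12 (cv2) and the standard library are available. Lean on these libraries where they do the work, as an engineer would, in place of code of your own. Each camera call takes 0.05 s, during which the arm holds its last target. There are 200 camera calls.

## Task

Open the filter housing so that its cartridge can be changed. Draw the sprung lock pin back with its little ball lever and swing the lever over into its holding notch so that it stays back by itself; then turn the cover a quarter turn anticlockwise while it is still seated, lift it off, and set it down gently, right way up and flat, in the free part of the steel tray. Leave the pin parked in its notch, and do not shift the fresh cartridge or the other things on the bench.

Things in the scene. Friction and masses are not known exactly. Their poses are not given: they have to be found in the camera images.
- housing: Filter housing, fixed to the bench: steel bowl 77 mm across, rim 78 mm high, on a round grey base 120 mm across, 10 mm high. Origin: bowl axis at bench height, z up. The lock-pin bracket (44 mm wide at its foot) stands out along -x to 118 mm from the axis. Two hose nipples stick out at +x to 70 mm, 30 and 50 mm high.
- claws (a point): Point on the bowl's axis, 92 mm above the bench, level with the tops of the two steel claws that overhang the cover's lugs. The claws stand on the housing's +y and -y sides, each spans 35 deg either way, from 44 to 57 mm radius.
- barrel_front (a point): Centre of the pin barrel's front end, on the level pin axis 93 mm above the bench, 60 mm from the bowl's axis along the housing's -x. The barrel, 26 mm across (28 at its end), runs from here 57 mm farther along -x and carries the hooked slot for the lever's stud on its top and -y side.
- filter_cover: Aluminium bayonet cover, 0.18 to 0.33 kg. Origin: centre of its underside, the bottom of a spigot 63 mm across, 8 mm deep, with about 2 mm play in the bowl. Seated, the origin is on the bowl's axis, 70 mm up, axes as the housing's. Disc 84 mm across, 8 to 16 mm above the origin; on its +y and -y sides lugs to 50 mm radius (8 to 14 mm up, each 32 deg either way).
- cover_grip (a point): Centre of the cover's black grip bar, on the cover's axis, 30 mm above its origin. The bar is 54 mm long along the cover's x, 12 mm thick along its y and 26 mm high (17 to 43 mm above the origin). The cover turns anticlockwise seen from above (+z) only; its lugs are clear of the claws from 68 deg to a stop at about 105 deg, then it lifts straight up.
- cover_fork (a point): Centre of the small fork on the cover's disc, 36 mm from the cover's axis on its -x side, 22 mm above its origin: two blocks 10 x 7 x 13 mm, 10 mm apart. The lock pin (7 mm thick) stands between them and keeps the cover from turning until it is drawn out.
- lock_pin (a joint): How far the sprung lock pin is drawn, along the housing's -x, in m: 0 engaged, 0.031 hard stop; out of the fork from 0.008. Its spring pushes back with 5 N at 0, 10 N at 0.03. The lever's stud runs in a slot: a straight leg; a cross leg, open when the pin is drawn 0.027 or more; a holding notch at the far end of the cross leg, where the pin rests at about 0.022.
- lock_lever (a joint): Roll of the lever about the pin, in rad: 0 upright; grows towards the housing's -y, 0.96 at most. A light spring (0.01 to 0.04 N m) turns it back to 0. It can roll only in the cross leg; over the holding notch and in it, it stands at 0.82 to 0.96 (rests at about 0.9). Let go anywhere else, the lever turns upright and the pin shoots home.
- lever_ball (a point): Centre of the black ball, 13 mm across, on the lock lever's end, 37 mm from the pin's axis (upright: 130 mm above the bench; pin engaged: 72 mm from the bowl's axis). The lever is a steel stud 6 mm thick that stands up from the barrel, free between 13 and 30 mm from the pin's axis, where it can be pushed or taken.
- tray: Shallow open tray of sheet steel, fixed to the bench, 210 mm along its x, 135 mm along its y, rim 20 mm high, walls and floor 2 mm thick. Origin: centre of its underside. The fresh cartridge stands at its +x end; the rest is free.
- joystick (a point): Top of a fixed black and white joystick column, 194 mm above the bench, about 110 x 75 mm; an obstacle between the two sides of the work area.
- microscope (a point): Right-hand edge, 0.25 m above the bench, of the tall fixed microscope, which with its eyepieces fills the space from here to 0.15 m farther left (+y), from 0.42 m in front of the robot to the back, up to 0.7 m high. It stands between the arm's start and the work: draw the arm in before swinging past it.
- cartridge: The fresh filter cartridge: a white pleated cylinder 56 mm across and 52 mm high, standing loose at the tray's +x end. Origin: centre of its underside.
- medium_b: Plastic bottle, 48 mm across, 107 mm high; bystander. Origin: centre of its underside.
- film_roll: Roll of sealing film standing on end, 62 mm across, 51 mm high; bystander. Origin: centre of its underside.
- oil_bottle: Small bottle with a black cap, 38 mm across, 84 mm high; bystander. Origin: centre of its underside.
- objective_can: Black screw can, 37 mm across, 45 mm high; bystander. Origin: centre of its underside.
- scale_case: Flat black case lying on the bench, 43 x 85 x 9 mm (85 along its y); bystander. Origin: centre of its underside.
- mouse: Black computer mouse on its mat, 100 x 61 x 36 mm; bystander. Origin: centre of its underside.

How it is judged:
On the way, in this order (a step that is already met when the one before it is completed fails the run):
1. the lock pin is drawn back and rests in its holding notch (drawn 19 to 25 mm, lever rolled over more than 0.70 rad) (value of joint lock_pin between 0.019 and 0.025 m and value of joint lock_lever above 0.7 rad), for 0.3 s.
2. with the pin parked, the cover, still seated in the bowl, is turned more than 66 degrees, so that its lugs are clear of the claws (all of step 1 and angle between the x axis of filter_cover and the x axis of housing, either way round above 1.15 rad and z of filter_cover in the frame of housing below 0.075 m and horizontal distance between filter_cover and housing below 0.006 m), for 0.1 s.
At the end, for the whole second after the job is handed in: The cover lies right way up and flat (within 3.4 degrees) on the tray's floor, its centre within 60 mm along and 30 mm across of the tray's centre, at rest; the lock pin still rests in its holding notch (drawn 19 to 25 mm, lever over more than 0.70 rad) (all of step 1 and y of filter_cover in the frame of tray between -0.03 and 0.03 m and x of filter_cover in the frame of tray between -0.06 and 0.06 m and z of filter_cover in the frame of tray below 0.005 m and angle between filter_cover's own z axis and vertical below 0.06 rad and linear speed of filter_cover below 0.02 m/s and angular speed of filter_cover below 0.2 rad/s); the robot touches nothing.
It fails at once if a bystander (medium bottle, film roll, oil bottle, objective can, flat case or mouse) is shifted by more than 20 mm (distance of any of medium_b, film_roll, oil_bottle, objective_can, scale_case, mouse from where it was at the start of the episode above 0.02 m).
It fails at once if the fresh cartridge is shifted by more than 20 mm (distance of cartridge from where it was at the start of the episode above 0.02 m).
It fails at once if the cover is dropped: it moves faster than 0.5 m/s within 30 mm of the tray's floor (a fall of more than about 13 mm) (z of filter_cover in the frame of tray below 0.032 m and x of filter_cover in the frame of tray between -0.11 and 0.11 m and y of filter_cover in the frame of tray between -0.07 and 0.07 m and linear speed of filter_cover above 0.5 m/s).
It also fails if it takes over 72 s, if anything falls off the work surface, if the arm or the gripper's body presses on something with over 40 N, if the wrist force passes 120 N, or if a joint passes its speed limit or range.

## Working session

There is one attempt and no reset: what is moved stays moved. The work goes in short steps, Python scripts to look and compute and a shell command to move; the robot and the scene stay as the last step left them, time stands still between calls to the robot, and variables do not carry over. Pictures are saved under pics/ and viewed, at most 10 in all, crops included, and the job is handed in when it is done.

```bash
ls; mkdir -p pics
python3 - <<'E'
from rig import ctrl, viewer
import cv2,pickle
s=ctrl.observe(); print(s)
d={}
for n in("scene","top"):
    im=viewer.get_image(n); d[n]=im
    cv2.imwrite(f"pics/{n}0.png",im["color"][:,:,::-1]); print(n,im["fov_y"],im["cx"],im["cy"],im["camera_from_world"])
pickle.dump(d,open("im0.pkl","wb"))
E
```

```text
pics
{'clock': 0.0, 'joints': array([ 1.08091922e+00,  1.59069717e-01,  1.59825588e+00,  5.97627690e-06,
        1.38620921e+00, -2.10109195e-01]), 'qd': array([ 0.00052856, -0.00048716,  0.00141465, -0.00108945, -0.00078404,
       -0.00038585]), 'tau': array([ 6.91291516e-04, -3.95997727e+01, -3.31430948e+01, -1.99514739e-04,
        8.36951542e-03, -1.88267671e-05]), 'position': array([0.15850483, 0.55208363, 0.23029345]), 'tcp_rot': array([-4.37934540e-01, -3.11023971e+00,  2.86199992e-03]), 'ft_force': array([-0.20665714,  0.38080503, -0.79891422]), 'wrist_torque': array([-0.03681762, -0.01695345,  0.02048897]), 'finger_force': 0.0, 'width': 0.08584825613187723}
scene 50.04094231492137 322.49937157875485 250.0446554625088 [[-8.76861141e-01 -4.80743719e-01  1.23259958e-04  5.08660844e-01]
 [-3.49475142e-01  6.37255355e-01 -6.86857145e-01  3.48869559e-01]
 [ 3.30123710e-01 -6.02321416e-01 -7.26792438e-01  8.91051570e-01]
 [ 0.00000000e+00  0.00000000e+00  0.00000000e+00  1.00000000e+00]]
top 54.81157049819603 308.76328581187283 236.89726972067558 [[ 0.05128618 -0.9986546   0.00766219 -0.07574681]
 [-0.9718447  -0.05167316 -0.2298864   0.62179258]
 [ 0.22997304  0.00434353 -0.97318731  0.87409667]
 [ 0.          0.          0.          1.        ]]
```

View pics/top0.png

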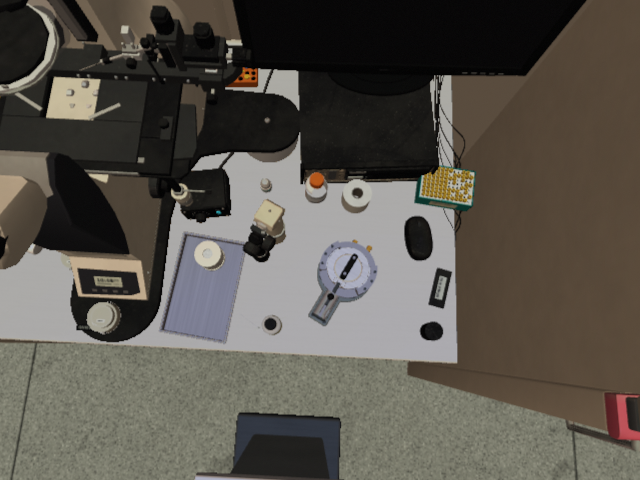

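View pics/scene0.png

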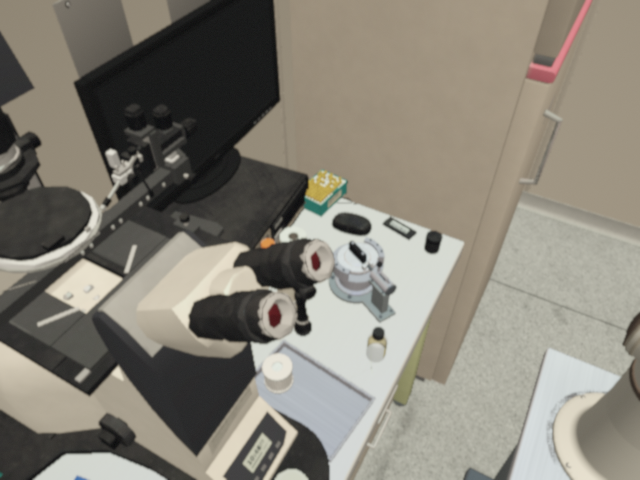

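Top view: housing cover is at about (347,268) with the bracket and ball toward (330,296). The tray is around (203,287), the cartridge at (208,254) and the joystick at (262,235). The scene view shows the same layout from the left, with the microscope in front of it. I'll crop the top view and enlarge it.

```bash
cat > h.py <<'E'
import numpy as np,cv2
from scipy.spatial.transform import Rotation as R
def K(im):
    f=240/np.tan(np.radians(im["fov_y"])/2); return f,im["cx"],im["cy"]
def cam(im,s=None):
    """camera pose in world"""
    if "camera_from_world" in im: return np.linalg.inv(im["camera_from_world"])
    T=np.eye(4);T[:3,:3]=R.from_rotvec(s["tcp_rot"]).as_matrix();T[:3,3]=s["position"]
    return T@im["T_tool_cam"]
def ray(im,uv,z,T):
    f,cx,cy=K(im); uv=np.atleast_2d(uv).astype(float)
    d=np.c_[(uv[:,0]-cx)/f,(uv[:,1]-cy)/f,np.ones(len(uv))]@T[:3,:3].T
    o=T[:3,3]; return o+d*((z-o[2])/d[:,2])[:,None]
def proj(im,P,T):
    f,cx,cy=K(im); q=(np.atleast_2d(P)-T[:3,3])@T[:3,:3]
    return np.c_[f*q[:,0]/q[:,2]+cx,f*q[:,1]/q[:,2]+cy]
def delta(s,P,rot):
    """tool-frame shift [units] and turn [units] to go to P with Rotation rot (rotate last: shift in present axes)"""
    C=R.from_rotvec(s["tcp_rot"])
    return C.inv().apply(np.array(P)-s["position"])/.04,(C.inv()*rot).as_rotvec(True)/6
E
python3 - <<'E'
import pickle,cv2
from h import *
im=pickle.load(open("im0.pkl","rb"))["top"];T=cam(im)
c=im["color"][160:360,150:460,::-1]
cv2.imwrite("pics/c0.png",cv2.resize(c,None,fx=2.58,fy=2.58,interpolation=cv2.INTER_CUBIC))
for n,uv,z in[("grip",(347,268),.113),("ball",(331,296),.13),("foot",(322,318),0),("cart",(208,252),.052),("oil",(271,325),.084),("joy",(268,213),.194),("film",(357,194),.051),("medium",(316,181),.107),("traycorners",(185,234),.02),("t2",(243,242),.02),("t3",(225,341),.02),("t4",(162,328),.02),("micro",(135,300),.25)]:
    print(n,ray(im,uv,z,T)[0].round(3))
E
```

```text
grip [ 0.558 -0.12   0.113]
ball [ 0.501 -0.091  0.13 ]
foot [ 0.467 -0.08   0.   ]
cart [0.587 0.164 0.052]
oil [0.444 0.021 0.084]
joy [0.636 0.032 0.194]
film [ 0.73  -0.141  0.051]
medium [ 0.734 -0.052  0.107]
traycorners [0.63  0.224 0.02 ]
t2 [0.619 0.098 0.02 ]
t3 [0.409 0.117 0.02 ]
t4 [0.429 0.249 0.02 ]
micro [0.465 0.228 0.25 ]
```

View pics/c0.png

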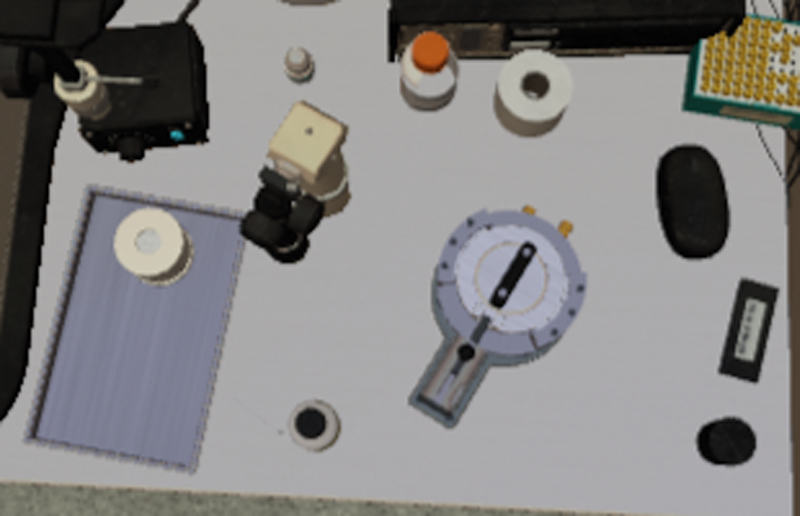

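The crop shows the grip bar centre at crop (514,275), the ball at (466,352), the tray corners at (92,187), (243,214), (192,470) and (28,438), and the joystick at (308,130). Next I draw the arm in along tool −y, then swing clockwise.

```bash
python3 -m handwheel '{"steps":[[1,[0,-1,0],[0,0,0]],[1,[0,-1,0],[0,0,0]],[1,[0,-1,0],[0,0,0]],[1,[0,-1,0],[0,0,0]],[1,[0,-1,0],[0,0,0]]]}'
python3 -m handwheel '{"steps":[[1,[0,-0.8,0],[0,0,0]],[1,[-0.88,-0.05,0],[0,0,1]],[1,[-0.88,-0.05,0],[0,0,1]],[1,[-0.88,-0.05,0],[0,0,1]]]}'; python3 -c "
from rig import ctrl;print(ctrl.observe()['joints'])"
```

```text
clock: 0.6
position: [0.1028, 0.3587, 0.2306]
tcp_rot: [-0.437, -3.111, 0.002]
ft_force: [0.0, -1.0, 1.0]
width: 0.0856
finger_force: 0.0
clock: 1.0
position: [0.1908, 0.2839, 0.2312]
tcp_rot: [0.924, 3.002, 0.001]
ft_force: [-0.0, 1.5, -0.3]
width: 0.0854
finger_force: 0.0
[ 6.20930204e-01 -5.22033892e-01  2.18585375e+00  7.95195734e-05
  1.47700266e+00 -3.52562115e-01]
```

```bash
for i in 1 ; do python3 -m handwheel '{"steps":[[1,[-0.88,-0.05,0],[0,0,1]],[1,[-0.88,-0.05,0],[0,0,1]],[1,[-0.88,-0.05,0],[0,0,1]],[1,[-0.88,-0.05,0],[0,0,1]],[1,[-0.88,-0.05,0],[0,0,1]]]}'
python3 -m handwheel '{"steps":[[1,[-0.88,-0.05,0],[0,0,1]],[1,[-0.88,-0.05,0],[0,0,1]],[1,[-0.88,-0.05,0],[0,0,1]],[1,[-0.88,-0.05,0],[0,0,1]],[1,[-0.88,-0.05,0],[0,0,1]]]}'
python3 -m handwheel '{"steps":[[1,[-0.88,-0.05,0],[0,0,1]],[1,[-0.88,-0.05,0],[0,0,1]],[1,[-0.5,-0.05,0],[0,0,1]],[1,[0,0,0],[0,0,1]],[1,[0,0,0],[0,0,0]]]}'; done; python3 -c "
from rig import ctrl,viewer;print(ctrl.observe()['joints']);from h import *
im=viewer.get_image('wrist');cv2.imwrite('pics/w1.png',im['color'][:,:,::-1]);print(im['T_tool_cam'],im['fov_y'],im['cx'],im['cy'])"
```

```text
clock: 1.5
position: [0.3043, 0.1512, 0.231]
tcp_rot: [-1.671, -2.66, 0.0]
ft_force: [1.4, -0.3, 0.2]
width: 0.0853
finger_force: 0.0
clock: 2.0
position: [0.336, -0.0202, 0.231]
tcp_rot: [-2.303, -2.137, 0.0]
ft_force: [1.3, -0.1, 0.4]
width: 0.0852
finger_force: 0.0
clock: 2.5
position: [0.3158, -0.1072, 0.231]
tcp_rot: [-2.694, -1.614, 0.0]
ft_force: [-0.3, -0.0, -0.0]
width: 0.0855
finger_force: 0.0
[-6.95000223e-01 -5.51358895e-01  2.20437351e+00  9.45799376e-05
  1.48925914e+00 -2.03602900e-01]
[[-6.11359345e-04 -9.52926735e-01 -3.03200039e-01  7.86142789e-02]
 [ 9.99999638e-01 -7.61810357e-04  3.77936404e-04  6.04835444e-04]
 [-5.91126634e-04 -3.03199699e-01  9.52926856e-01 -1.42778071e-01]
 [ 0.00000000e+00  0.00000000e+00  0.00000000e+00  1.00000000e+00]] 64.43289087452615 323.68014980851615 243.69595434144483
```

```bash
python3 -m handwheel '{"steps":[[1,[0.5,0.95,0],[0,0,0]],[1,[0.5,0.95,0],[0,0,0]],[1,[0.5,0.95,0],[0,0,0]],[1,[0.5,0.95,0],[0,0,0]],[1,[0.5,0.9,0],[0,0,0]]]}'
python3 -m handwheel '{"steps":[[1,[0,0,0],[0,0,0]],[1,[0,0,0],[0,0,0]]]}'; python3 -c "
from rig import ctrl,viewer;from h import *;import pickle
s=ctrl.observe();print(s['joints'],s['position'])
im=viewer.get_image('wrist');cv2.imwrite('pics/w2.png',im['color'][:,:,::-1]);pickle.dump((s,im),open('w2.pkl','wb'))"
```

```text
clock: 3.05
position: [0.531, -0.1057, 0.2307]
tcp_rot: [-2.689, -1.623, 0.001]
ft_force: [-0.1, -0.2, 0.8]
width: 0.0857
finger_force: 0.0
clock: 3.25
position: [0.5291, -0.1059, 0.2302]
tcp_rot: [-2.689, -1.621, 0.002]
ft_force: [-0.5, 0.5, 0.1]
width: 0.0856
finger_force: 0.0
[-4.21421927e-01  6.96122173e-02  1.69567674e+00 -1.56051927e-04
  1.37882914e+00  6.40601744e-02] [ 0.52912587 -0.10585127  0.23024225]
```

View pics/w2.png

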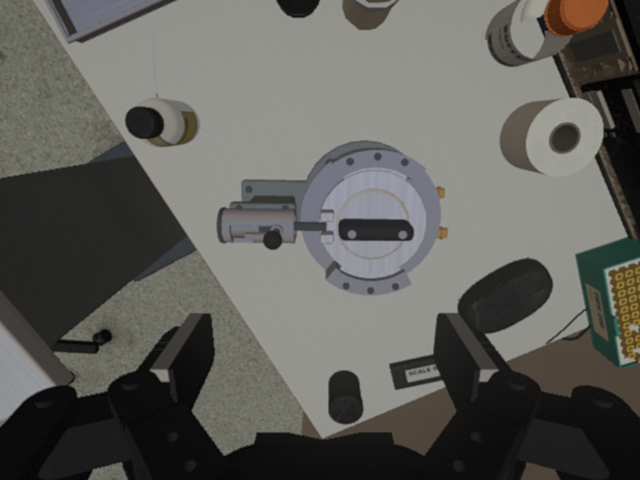

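Wrist view: the bar runs from (340,229) to (413,230), the ball is at (272,238) and the barrel spans (220–296, 225). I'll measure these with masks.

```bash
cat >> h.py <<'E'
def blob(im,box,thr=60):
    x0,y0,x1,y1=box; g=cv2.cvtColor(im["color"],cv2.COLOR_RGB2GRAY)[y0:y1,x0:x1]
    m=(g<thr).astype(np.uint8); n,l,st,ce=cv2.connectedComponentsWithStats(m)
    i=1+np.argmax(st[1:,4]); c,_=cv2.findContours((l==i).astype(np.uint8),0,1)
    c=max(c,key=cv2.contourArea)+np.array([x0,y0]); return c,ce[i]+[x0,y0],st[i,4]
E
python3 - <<'E'
import pickle
from h import *
s,im=pickle.load(open('w2.pkl','rb'));T=cam(im,s)
c,ce,a=blob(im,(332,212,422,248)); r=cv2.minAreaRect(c);print("bar",r,a)
P=ray(im,c.reshape(-1,2),.113,T)[:,:2].astype(np.float32)
rr=cv2.minAreaRect(P);print("bar world",rr)
b=cv2.boxPoints(rr);i=np.argmax([np.linalg.norm(b[k]-b[k-1]) for k in range(4)]);d=b[i]-b[i-1];print("ang",np.degrees(np.arctan2(d[1],d[0])))
for thr in(45,60):
    c,ce,a=blob(im,(258,224,288,254),thr);(u,v),rad=cv2.minEnclosingCircle(c);print("ball",u,v,rad,ce,a,ray(im,(u,v),.13,T))
# joint: top view ball/bar
im=pickle.load(open('im0.pkl','rb'))["top"];T=cam(im)
c,ce,a=blob(im,(335,250,362,282),80);P=ray(im,c.reshape(-1,2),.113,T)[:,:2].astype(np.float32);print("top bar",cv2.minAreaRect(P),a)
c,ce,a=blob(im,(324,290,337,302),60);print("top ball",ray(im,ce,.13,T),a)
for n,uv in[("t1",(92,187)),("t2",(243,214)),("t3",(192,470)),("t4",(28,438))]:
    print(n,ray(im,np.array(uv)/2.58+[150,160],.02,T)[0].round(3))
E
```

```text
bar ((375.5, 229.0), (20.0, 73.0), 90.0) 1291
bar world ((0.5651863217353821, -0.11730800569057465), (0.014674405567348003, 0.05204755440354347), 62.18387222290039)
ang -27.816092
ball 272.63043212890625 239.36956787109375 9.022497177124023 [272.25409836 239.46311475] 244 [[ 0.50139741 -0.08637808  0.13      ]]
ball 272.4285583496094 238.32142639160156 10.014445304870605 [272.35144928 239.0615942 ] 276 [[ 0.50164603 -0.08568295  0.13      ]]
top bar ((0.5616441965103149, -0.12254837155342102), (0.010562294162809849, 0.05458971485495567), 61.39653396606445) 143
top ball [[ 0.49907764 -0.08896736  0.13      ]] 38
t1 [0.633 0.223 0.02 ]
t2 [0.617 0.095 0.02 ]
t3 [0.407 0.118 0.02 ]
t4 [0.425 0.251 0.02 ]
```

```bash
python3 -m handwheel '{"steps":[[0,[0.07,-0.86,0],[0,0,0]],[0,[0,0,0.9],[0,0,0]],[0,[0,0,0.9],[0,0,0]],[0,[0,0,0],[0,0,0]],[0,[0,0,0],[0,0,0]]]}'
python3 - <<'E'
from rig import ctrl,viewer;from h import *;import pickle
s=ctrl.observe();print(s['position'],s['tcp_rot'],s['width'])
im=viewer.get_image('wrist');cv2.imwrite('pics/w3.png',im['color'][:,:,::-1]);pickle.dump((s,im),open('w3.pkl','wb'))
T=cam(im,s);print(proj(im,[[.5001,-.0873,.13],s['position']],T))
E
```

```text
clock: 3.8
position: [0.4994, -0.0881, 0.1602]
tcp_rot: [2.693, 1.618, -0.0]
ft_force: [0.2, -0.0, 1.0]
width: 0.0426
finger_force: 0.0
[ 0.49944988 -0.08813972  0.1601786 ] [ 2.69294972e+00  1.61776702e+00 -9.78937713e-05] 0.042583934542930815
[[322.70201949 287.11924998]
 [322.14622281 319.0214239 ]]
```

View pics/w3.png

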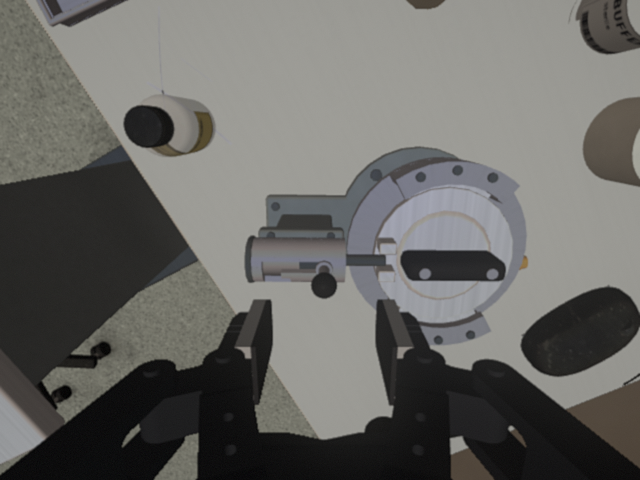

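The ball is at (323.5,286), within 1 px of the prediction and centred between the fingers. I'll descend and close on it.

```bash
python3 -m handwheel '{"steps":[[0,[0.02,0,0.6],[0,0,0]],[0,[0,0,0.48],[0,0,0]],[0,[0,0,0],[0,0,0]]]}';  python3 -m handwheel '{"steps":[[-0.7,[0,0,0],[0,0,0]],[-0.7,[0,0,0],[0,0,0]],[-1,[0,0,0],[0,0,0]],[-1,[0,0,0],[0,0,0]],[-1,[0,0,0],[0,0,0]]]}'
```

```text
clock: 4.15
position: [0.4999, -0.0874, 0.116]
tcp_rot: [-2.692, -1.617, 0.001]
ft_force: [0.1, -0.6, -0.0]
width: 0.0429
finger_force: 0.0
clock: 4.65
position: [0.5005, -0.0873, 0.1185]
tcp_rot: [-2.693, -1.618, 0.0]
ft_force: [-6.9, 2.6, 10.2]
width: 0.0089
finger_force: 58.6
```

Run:
```python
from rig import ctrl,viewer;from h import *;import pickle
s=ctrl.observe();print(s['position'],s['ft_force'],s['width'])
im=viewer.get_image('wrist');c=im['color'][200:440,200:440,::-1]
im2=viewer.get_image('scene');c2=im2['color'][220:340,310:430,::-1]
cv2.imwrite('pics/w4.png',np.hstack([cv2.resize(c,(400,400)),cv2.resize(c2,(400,400),interpolation=2)]));pickle.dump((s,im),open('w4.pkl','wb'))
```

```text
[ 0.5004768  -0.0873448   0.11848405] [-6.85520563  2.62617917 10.19887213] 0.008874828480518198
```

View pics/w4.png

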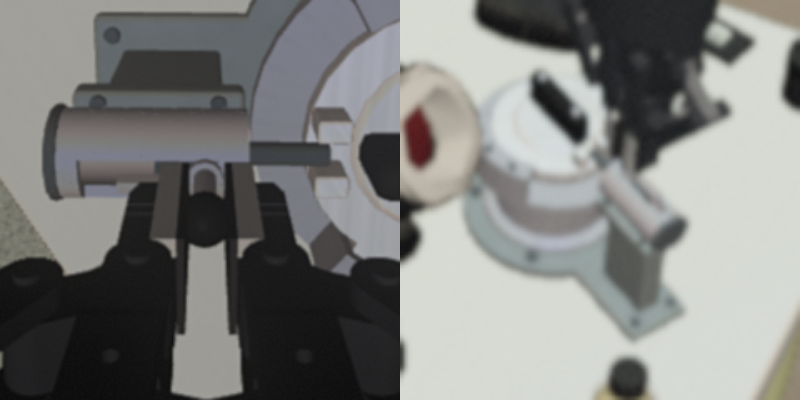

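The ball sits between the pads. I'll draw it back along tool −y.

```bash
python3 -m handwheel '{"steps":[[-1,[0,-0.25,0],[0,0,0]],[-1,[0,-0.25,0],[0,0,0]],[-1,[0,-0.24,0],[0,0,0]],[-1,[0,0,0],[0,0,0]]]}';  python3 - <<'E'
from rig import ctrl,viewer;from h import *;import pickle
s=ctrl.observe();s0=pickle.load(open('w4.pkl','rb'))[0];print(((s['position']-s0['position'])@[.885,-.466,0]))
im=viewer.get_image('wrist');c=im['color'][200:440,200:440,::-1]
cv2.imwrite('pics/w5.png',cv2.resize(c,(400,400)))
E
```

```text
clock: 5.15
position: [0.4773, -0.075, 0.1187]
tcp_rot: [2.686, 1.613, 0.009]
ft_force: [8.8, -4.6, -3.1]
width: 0.0087
finger_force: 58.7
-0.026267505793555454
```

View pics/w5.png

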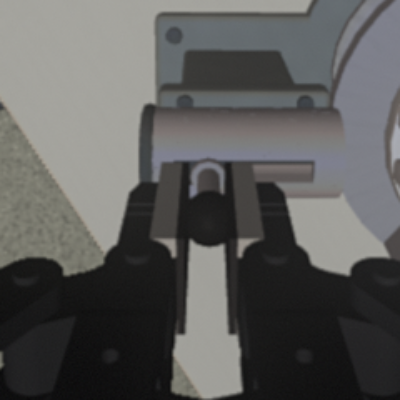

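It is drawn about 26 mm. I'll take it to about 29 mm, then roll the lever along its arc.

```bash
python3 -m handwheel '{"steps":[[-1,[0,-0.07,0],[0,0,0]],[-1,[0,0,0],[0,0,0]]]}';  python3 -m handwheel '{"steps":[[-1,[-0.18,0,0.02],[0,0,0]],[-1,[-0.18,0,0.05],[0,0,0]],[-1,[0,0,0],[0,0,0]]]}'
python3 - <<'E'
from rig import ctrl;from h import *;import pickle
s=ctrl.observe();s0=pickle.load(open('w4.pkl','rb'))[0];d=s['position']-s0['position'];print(d@[.885,-.466,0],d@[.466,.885,0],d[2],s['wrist_torque'])
E
```

```text
clock: 5.4
position: [0.4754, -0.0741, 0.1187]
tcp_rot: [2.686, 1.612, 0.01]
ft_force: [8.8, -4.8, -2.6]
width: 0.0088
finger_force: 58.6
clock: 5.7
position: [0.4683, -0.0878, 0.1165]
tcp_rot: [2.685, 1.612, 0.007]
ft_force: [2.6, -8.5, 15.9]
width: 0.0046
finger_force: 60.2
-0.028271883690708263 -0.015401267524178327 -0.002028421229001709 [-1.53303199 -0.51650536 -0.14228852]
```

The width fell to 4.6 mm and the tool is being pushed up, so the pads are slipping over the ball's top. I gripped too high. I'll release, lift and regrip deeper.

```bash
python3 -m handwheel '{"steps":[[0.2,[0,0,0],[0,0,0]],[0.2,[0,0,0],[0,0,0]],[0.2,[0,0,-0.6],[0,0,0]],[0.2,[0.2,0.35,-0.6],[0,0,0]],[0.1,[0.18,0.35,0],[0,0,0]]]}';  python3 -m handwheel '{"steps":[[0,[0,0,0],[0,0,0]],[0,[0,0,0],[0,0,0]]]}'
python3 - <<'E'
from rig import ctrl,viewer;from h import *;import pickle
s=ctrl.observe();print(s['position'],s['tcp_rot'],s['width'])
im=viewer.get_image('wrist');pickle.dump((s,im),open('w6.pkl','wb'));T=cam(im,s)
u=proj(im,[.5001,-.0873,.13],T)[0];print(u);a,b=u.astype(int)
c,ce,n=blob(im,(a-22,b-22,a+22,b+20),45);q,r=cv2.minEnclosingCircle(c);print(q,r,ce,n,ray(im,q,.13,T))
print(delta(s,[.5,-.0873,.111],R.from_euler('z',-27.8-90,degrees=True)*R.from_euler('x',180,degrees=True)))
E
```

```text
clock: 6.2
position: [0.4989, -0.0851, 0.1648]
tcp_rot: [2.689, 1.615, 0.005]
ft_force: [0.5, -1.0, 1.1]
width: 0.0468
finger_force: 0.0
clock: 6.4
position: [0.4959, -0.0842, 0.1605]
tcp_rot: [-2.691, -1.617, 0.002]
ft_force: [-0.7, -0.2, -1.9]
width: 0.0425
finger_force: 0.0
[ 0.49589048 -0.08424048  0.16052105] [-2.69127239e+00 -1.61688738e+00  2.36572288e-03] 0.04247649362720643
[332.87471617 290.10019354]Traceback (most recent call last):
  File "<stdin>", line 5, in <module>
  File "h.py", line 24, in blob
    i=1+np.argmax(st[1:,4]); c,_=cv2.findContours((l==i).astype(np.uint8),0,1)
        ~~~~~~~~~^^^^^^^^^^
    return _wrapfunc(a, 'argmax', axis=axis, out=out, **kwds)
    return bound(*args, **kwds)
ValueError: attempt to get argmax of an empty sequence
```

Run:
```python
import pickle;from h import *
s,im=pickle.load(open('w6.pkl','rb'));cv2.imwrite('pics/w6.png',cv2.resize(im['color'][190:350,200:440,::-1],None,fx=3,fy=3,interpolation=2))
T=cam(im,s);h=np.array([.885,-.466,0]);y=np.array([.466,.885,0]);b=np.array([.5001,-.0873,.093])
for th,d in((.9,.022),(.96,.022),(0,.022),(0,0)): print(th,d,(proj(im,b-d*h-y*.037*np.sin(th)+[0,0,.037*np.cos(th)],T)[0]-[200,190])*3)
```

```text
0.9 0.022 [277.67691743 412.47870247]
0.96 0.022 [278.64600576 413.88652068]
0 0.022 [265.76765311 300.77386025]
0 0 [398.62414851 300.30058062]
```

View pics/w6.png

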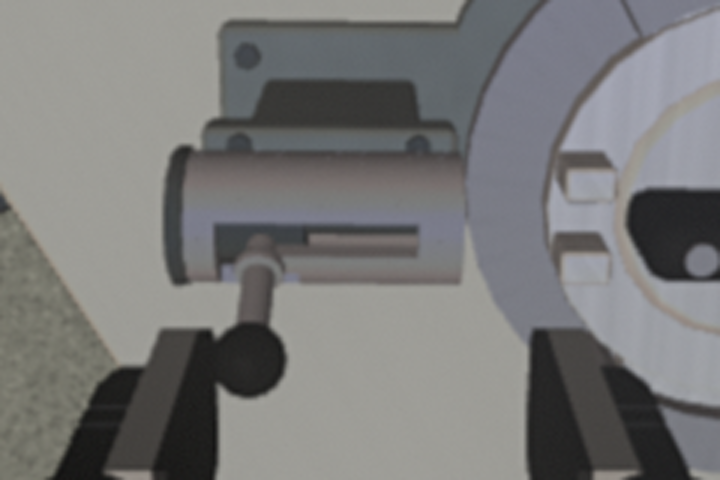

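The ball is at crop (250,360) and the stud is partway along the cross leg. It is held there by friction, so the pin is still back. I'll solve for roll and draw, then push the lever over with shut fingers.

```bash
cat >> h.py <<'E'
hx=np.array([.885,-.466,0]);hy=np.array([.466,.885,0]);B0=np.array([.5001,-.0873,.093])
def ballpos(th,d): return B0-d*hx-hy*.037*np.sin(th)+[0,0,.037*np.cos(th)]
DOWN=lambda a:R.from_euler('z',a,degrees=True)*R.from_euler('y',180,degrees=True)  # a: angle of tool y - 90
def solve(im,T,uv):
    from scipy.optimize import least_squares
    return least_squares(lambda p:proj(im,ballpos(*p),T)[0]-uv,[.5,.025],x_scale=[1,.01]).x
E
python3 - <<'E'
import pickle;from h import *
s,im=pickle.load(open('w6.pkl','rb'));T=cam(im,s)
th,d=solve(im,T,[250/3+200,360/3+190]);b=ballpos(th,d);print(th,d,b)
t=b+hy*.0205;t[2]=.111;print(t);D,r=delta(s,t,DOWN(-117.8));print(D.round(2),r.round(2))
E
```

```text
0.3278041652684959 0.025254320829546737 [ 0.47219861 -0.08607423  0.12802981]
[ 0.48175161 -0.06793173  0.111     ]
[ 0.19 -0.5   1.24] [-0.02  0.   -0.03]
```

```bash
python3 -m handwheel '{"steps":[[-1,[0.2,-0.5,0],[0,0,0]],[-1,[0,0,0],[0,0,0]],[-1,[0,0,0],[0,0,0]],[-1,[0,0,0.6],[0,0,0]],[-1,[0,0,0.6],[0,0,0]]]}';  python3 -m handwheel '{"steps":[[-1,[0,0,0],[0,0,0]],[-1,[-0.1,0,0],[0,0,0]],[-1,[0,0,0],[0,0,0]]]}';python3 -m handwheel '{"steps":[[-1,[-0.1,0,0],[0,0,0]],[-1,[-0.1,0,0],[0,0,0]],[-1,[0,0,0],[0,0,0]]]}'
```

```text
clock: 6.95
position: [0.4839, -0.0691, 0.1134]
tcp_rot: [2.692, 1.616, 0.002]
ft_force: [0.3, 0.1, 1.2]
width: 0.0001
finger_force: 0.0
clock: 7.25
position: [0.4819, -0.0725, 0.1145]
tcp_rot: [2.693, 1.616, 0.002]
ft_force: [0.2, 0.6, -0.4]
width: -0.0001
finger_force: 0.2
clock: 7.55
position: [0.4776, -0.0797, 0.114]
tcp_rot: [2.692, 1.616, 0.0]
ft_force: [0.6, -0.2, -0.6]
width: -0.0002
finger_force: 0.0
```

```bash
python3 -m handwheel '{"steps":[[-1,[-0.1,0,0],[0,0,0]],[-1,[-0.1,0,0.03],[0,0,0]],[-1,[0,0,0],[0,0,0]]]}';python3 -m handwheel '{"steps":[[-1,[-0.07,0,0.03],[0,0,0]],[-1,[0,0,0],[0,0,0]]]}'
python3 - <<'E'
from rig import ctrl;from h import *
s=ctrl.observe();print((s['position']-B0)@hy)
E
```

```text
clock: 7.85
position: [0.4732, -0.0864, 0.1119]
tcp_rot: [-2.694, -1.617, 0.001]
ft_force: [-0.3, 0.9, -0.2]
width: -0.0004
finger_force: 0.0
clock: 8.05
position: [0.4726, -0.0879, 0.1109]
tcp_rot: [-2.693, -1.616, -0.002]
ft_force: [1.8, 4.2, 1.0]
width: -0.0002
finger_force: 2.4
-0.013345424170903222
```

```bash
python3 -m handwheel '{"steps":[[-1,[0,0,0],[0,0,0]],[-1,[0.4,0,0],[0,0,0]],[-1,[0.3,0,-0.8],[0,0,0]],[-1,[0.3,0.5,-0.8],[0,0,0]],[-1,[0,0,0],[0,0,0]]]}'; python3 -m handwheel '{"steps":[[-1,[0,0,0],[0,0,0]]]}'
python3 - <<'E'
from rig import ctrl,viewer;from h import *;import pickle
s=ctrl.observe();im=viewer.get_image('wrist');pickle.dump((s,im),open('w7.pkl','wb'));T=cam(im,s)
for p in((.9,.022),(0,0),(.5,.026)):print(proj(im,ballpos(*p),T)[0].round())
u=proj(im,ballpos(.9,.022),T)[0].astype(int)
g=cv2.cvtColor(im['color'],cv2.COLOR_RGB2GRAY);q=g[u[1]-36:u[1]+24,u[0]-36:u[0]+36]
print('\n'.join(''.join('#' if v<45 else '+' if v<90 else '.' for v in r) for r in q[::3,::2]))
E
```

```text
clock: 8.55
position: [0.5133, -0.064, 0.1801]
tcp_rot: [2.685, 1.614, 0.009]
ft_force: [0.5, -0.7, 0.1]
width: -0.0
finger_force: 0.0
clock: 8.65
position: [0.5092, -0.063, 0.1754]
tcp_rot: [2.691, 1.617, -0.0]
ft_force: [-0.3, 1.2, -0.7]
width: 0.0003
finger_force: 0.0
[292. 351.]
[328. 320.]
[283. 344.]
.................########+++++++####
.................########+++++++####
................+########+++++++####
................#########+++++++####
................#########+++++++####
...............+########++++++++####
...............+########++++++++####
...............#########++++++++####
...............#########++++++++####
..............+#########++++++++####
..............############+.....####
.............+###############...####
............##################+.####
...........####################.####
..........+#########################
.........+##########################
....++##############################
####################################
####################################
####################################
```

```bash
python3 -m handwheel '{"steps":[[-0.2,[-0.9,0,0],[0,0,0]],[-0.2,[-0.6,0,-0.3],[0,0,0]],[-0.2,[0,0,0],[0,0,0]],[-0.2,[0,0,0],[0,0,0]]]}'
python3 - <<'E'
from rig import ctrl,viewer;from h import *;import pickle
s=ctrl.observe();im=viewer.get_image('wrist');pickle.dump((s,im),open('w7.pkl','wb'));T=cam(im,s)
for p in((.9,.022),(0,0),(.5,.026)):print(proj(im,ballpos(*p),T)[0].round())
x,y=proj(im,ballpos(.9,.022),T)[0].astype(int)
c,ce,n=blob(im,(x-20,y-20,x+20,y+20),45);q,r=cv2.minEnclosingCircle(c);print(q,r,n,solve(im,T,q))
E
```

```text
clock: 9.1
position: [0.4796, -0.1155, 0.1857]
tcp_rot: [-2.693, -1.614, 0.002]
ft_force: [0.8, 0.6, 0.5]
width: 0.0343
finger_force: 0.0
[294. 253.]
[332. 210.]
[285. 239.]
(295.1400146484375, 250.86000061035156) 9.664421081542969 188 [0.81862672 0.02106327]
```

The ball measures roll ≈0.82 and draw ≈0.021, which matches the holding notch. Now I go above the cover and turn the tool −90°.

```bash
python3 -m handwheel '{"steps":[[0,[0.43,0.95,0],[0,0,0]],[0,[0.43,0.95,0],[0,0,0]],[0,[0,0,0],[0,0,1]],[0,[0,0,0],[0,0,1]],[0,[0,0,0],[0,0,1]]]}'; python3 -m handwheel '{"steps":[[0,[0,0,0],[0,0,1]],[0,[0,0,0],[0,0,1]],[0,[0,0,0],[0,0,1]],[0,[0,0,0],[0,0,1]],[0,[0,0,0],[0,0,1]]]}'; python3 -m handwheel '{"steps":[[0,[0,0,0],[0,0,1]],[0,[0,0,0],[0,0,1]],[0,[0,0,0],[0,0,1]],[0,[0,0,0],[0,0,1]],[0,[0,0,0],[0,0,1]]]}'; python3 -m handwheel '{"steps":[[0,[0,0,0],[0,0,1]],[0,[0,0,0],[0,0,1]],[0,[0,0,0],[0,0,0]],[0,[0,0,0],[0,0,0]]]}'
python3 - <<'E'
from rig import ctrl,viewer;from h import *;import pickle
s=ctrl.observe();im=viewer.get_image('wrist');pickle.dump((s,im),open('w8.pkl','wb'));T=cam(im,s)
print(s['joints'],s['position'],s['tcp_rot'])
u=proj(im,[.5633,-.1205,.113],T)[0];print(u);x,y=u.astype(int)
cv2.imwrite('pics/w8.png',cv2.resize(im['color'][100:400,120:520,::-1],None,fx=2,fy=2))
c,ce,n=blob(im,(x-30,y-75,x+30,y+60),60);P=ray(im,c.reshape(-1,2),.113,T)[:,:2].astype(np.float32);print(cv2.minAreaRect(P),n,ce)
E
```

```text
clock: 9.65
position: [0.5637, -0.1195, 0.1852]
tcp_rot: [-2.913, -1.171, 0.003]
ft_force: [-0.1, -0.0, -0.7]
width: 0.0425
finger_force: 0.0
clock: 10.15
position: [0.5635, -0.1195, 0.1856]
tcp_rot: [-3.118, -0.377, 0.003]
ft_force: [0.3, -0.4, -0.0]
width: 0.0429
finger_force: 0.0
clock: 10.65
position: [0.5635, -0.1195, 0.1856]
tcp_rot: [-3.109, 0.443, 0.003]
ft_force: [0.2, 0.3, 0.8]
width: 0.0428
finger_force: 0.0
clock: 11.05
position: [0.5636, -0.12, 0.1861]
tcp_rot: [-3.049, 0.756, 0.002]
ft_force: [-0.1, -0.1, -0.2]
width: 0.0431
finger_force: 0.0
[-4.19377382e-01  1.99797645e-01  1.64128303e+00  6.80056104e-05
  1.30194470e+00  1.63724480e+00] [ 0.56359396 -0.11996687  0.18606033] [-3.04904567e+00  7.55601990e-01  2.19727659e-03]
[326.51000564 258.83331208]
((0.5673596262931824, -0.12200029194355011), (0.01174404751509428, 0.05496392771601677), 62.11744689941406) 1394 [326.00143472 250.24892396]
```

View pics/w8.png

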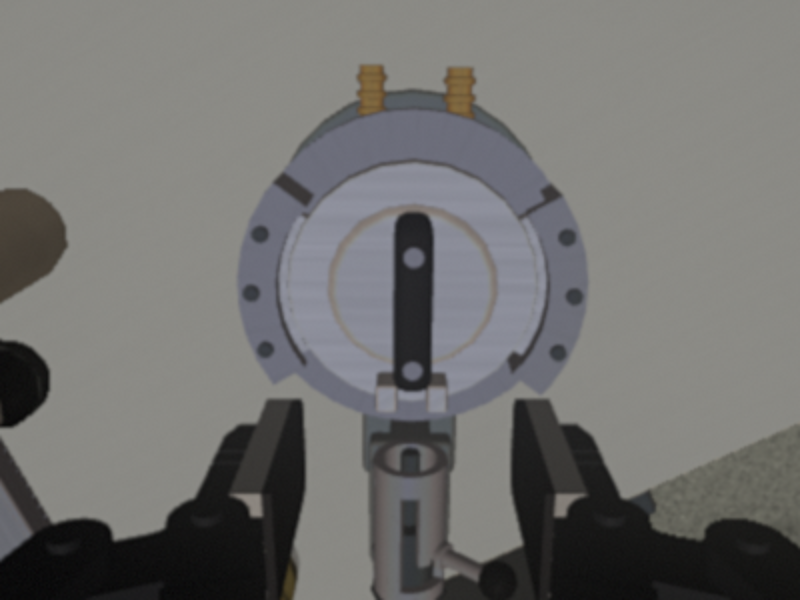

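The pin is withdrawn into the barrel and the lever is over on the −y side. The bar is centred at crop (412,300). I'll refine its centre relative to the tool.

Run:
```python
import pickle;from h import *
s,im=pickle.load(open('w8.pkl','rb'));T=cam(im,s);C=R.from_rotvec(s['tcp_rot'])
tool=lambda P:(C.inv().apply(P-s['position'])*1e3).round(1)
g=cv2.cvtColor(im['color'],cv2.COLOR_RGB2GRAY)
for v in(215,225,240,255,270,285):
    r=np.where(g[v,300:350]<60)[0]+300;print(v,r.min(),r.max(),tool(ray(im,[(r.min()+r.max())/2,v],.113,T))[0])
print("ring",tool(ray(im,[326.75,242.5],.086,T)),"disc",tool(ray(im,[327.5,242],.086,T)))
r=np.where(g[:300,326]<60)[0];print("bar ends v",r.min(),r.max(),tool(ray(im,[[326,r.min()],[326,r.max()]],.113,T)))
print(T[:3,:3].round(4))
```

```text
215 318 335 [27.1  0.6 73. ]
225 318 335 [21.1  0.6 73. ]
240 318 335 [12.   0.6 73. ]
255 317 335 [ 2.5  0.3 73.1]
270 317 334 [-7.1  0.  73.1]
285 317 334 [-17.    0.   73.1]
ring [[  1.9   1.  100.1]] disc [[  2.3   1.5 100.1]]
bar ends v 207 294 [[ 31.9   0.3  73. ]
 [-23.1   0.3  73.1]]
[[-4.675e-01 -8.423e-01 -2.684e-01]
 [-8.840e-01  4.457e-01  1.411e-01]
 [ 8.000e-04  3.032e-01 -9.529e-01]]
```

```bash
python3 -m handwheel '{"steps":[[-0.1,[0.02,0.01,0.8],[0,0,0]],[-0.1,[0,0,0.8],[0,0,0]],[-0.2,[0,0,0.5],[0,0,0]],[-0.2,[0,0,0.32],[0,0,0]],[-0.2,[0,0,0],[0,0,0]]]}'; python3 -m handwheel '{"steps":[[-0.5,[0,0,0],[0,0,0]],[-0.6,[0,0,0],[0,0,0]],[-0.7,[0,0,0],[0,0,0]],[-1,[0,0,0],[0,0,0]],[-1,[0,0,0],[0,0,0]]]}'
```

```text
clock: 11.6
position: [0.563, -0.1209, 0.0881]
tcp_rot: [-3.048, 0.759, 0.006]
ft_force: [-0.2, 0.0, -0.4]
width: 0.0339
finger_force: 0.0
clock: 12.1
position: [0.5654, -0.1222, 0.0918]
tcp_rot: [3.047, -0.76, 0.005]
ft_force: [-0.9, -0.6, 6.1]
width: 0.0106
finger_force: 61.5
```

```bash
python3 -m handwheel '{"steps":[[-1,[0,0,0],[0,0,-0.5]],[-1,[0,0,0],[0,0,-0.5]],[-1,[0,0,0],[0,0,-1]],[-1,[0,0,0],[0,0,-1]],[-1,[0,0,0],[0,0,0]]]}'; python3 -m handwheel '{"steps":[[-1,[0,0,0],[0,0,-1]],[-1,[0,0,0],[0,0,-1]],[-1,[0,0,0],[0,0,-1]],[-1,[0,0,0],[0,0,-1]],[-1,[0,0,0],[0,0,0]]]}'
```

```text
clock: 12.6
position: [0.5657, -0.1219, 0.0918]
tcp_rot: [3.129, -0.271, 0.005]
ft_force: [-0.5, 1.3, 5.7]
width: 0.0105
finger_force: 61.6
clock: 13.1
position: [0.5657, -0.1219, 0.0918]
tcp_rot: [3.117, 0.386, 0.005]
ft_force: [0.7, 1.8, 6.0]
width: 0.0107
finger_force: 61.6
```

```bash
python3 -m handwheel '{"steps":[[-1,[0,0,0],[0,0,-1]],[-1,[0,0,0],[0,0,-1]],[-1,[0,0,0],[0,0,-1]],[-1,[0,0,0],[0,0,-1]],[-1,[0,0,0],[0,0,0]]]}'; python3 -m handwheel '{"steps":[[-1,[0,0,0],[0,0,-1]],[-1,[0,0,0],[0,0,-1]],[-1,[0,0,0],[0,0,-1]],[-1,[0,0,0],[0,0,-0.5]],[-1,[0,0,0],[0,0,0]]]}';  python3 -m handwheel '{"steps":[[-1,[0,0,0],[0,0,0]],[-1,[0,0,0],[0,0,0]],[-1,[0,0,0],[0,0,0]]]}'
python3 - <<'E'
from rig import ctrl,viewer;from h import *;import pickle
s=ctrl.observe();im=viewer.get_image('top');pickle.dump((s,im),open('t9.pkl','wb'));im=viewer.get_image('wrist');pickle.dump((s,im),open('w9.pkl','wb'));T=cam(im,s)
print(s['joints'],s['wrist_torque'],proj(im,[ballpos(.9,.022),[.5637,-.1211,.113]],T))
E
```

```text
clock: 13.6
position: [0.5657, -0.1219, 0.0919]
tcp_rot: [2.968, 1.025, 0.004]
ft_force: [0.4, -0.1, 5.4]
width: 0.0107
finger_force: 61.6
clock: 14.1
position: [0.565, -0.1215, 0.0918]
tcp_rot: [2.734, 1.547, 0.002]
ft_force: [-3.6, 1.9, 7.5]
width: 0.0112
finger_force: 61.9
clock: 14.4
position: [0.565, -0.1215, 0.0918]
tcp_rot: [2.734, 1.546, 0.002]
ft_force: [-3.2, 2.0, 7.6]
width: 0.0108
finger_force: 61.9
[-4.21071249e-01  3.10517015e-01  1.70865466e+00  6.38305904e-04
  1.12099768e+00  1.20096946e-01] [0.37810399 0.42031187 0.01373519] [[ 80.00095218 429.64356441]
 [318.49791356 348.27080659]]
```

The cover has turned 87°. I'll lift it slowly and check the microscope's edge by triangulation.

```bash
python3 -m handwheel '{"steps":[[-1,[0,0,-0.15],[0,0,0]],[-1,[0,0,-0.25],[0,0,0]],[-1,[0,0,-0.5],[0,0,0]],[-1,[0,0,-0.7],[0,0,0]],[-1,[0,0,-0.7],[0,0,0]]]}'
python3 - <<'E'
import pickle;from h import *
d=pickle.load(open('im0.pkl','rb'));a,b=d['top'],d['scene']
Pm=lambda im:np.array([[K(im)[0],0,im['cx']],[0,K(im)[0],im['cy']],[0,0,1]])@im['camera_from_world'][:3]
for n,p,q in(("label FR",(148,300),(297,433)),("label BR",(140,258),(243,402)),("cart top",(208,250),(280,362)),("joy?",(268,213),(300,295))):
    X=cv2.triangulatePoints(Pm(a),Pm(b),np.float64(p),np.float64(q)).ravel();print(n,X[:3]/X[3])
for z in(.05,.15,.25,.35): print(z,[ray(a,(u,v),z,cam(a))[0][:2].round(3) for u,v in((165,240),(160,300),(150,258))], [ray(b,(u,v),z,cam(b))[0][:2].round(3) for u,v in((330,262),(328,455),(295,320))])
E
```

```text
clock: 15.0
position: [0.5639, -0.1213, 0.183]
tcp_rot: [-2.734, -1.546, 0.001]
ft_force: [0.0, 0.2, -1.4]
width: 0.0107
finger_force: 60.4
label FR [0.48054302 0.26587085 0.0785044 ]
label BR [0.56348512 0.27892593 0.12413132]
cart top [0.5845454  0.16055709 0.06263772]
joy? [0.63456517 0.03503583 0.10323822]
0.05 [array([0.608, 0.256]), array([0.483, 0.251]), array([0.568, 0.282])] [array([ 0.622, -0.111]), array([0.426, 0.263]), array([0.61 , 0.059])]
0.15 [array([0.586, 0.224]), array([0.475, 0.219]), array([0.551, 0.248])] [array([ 0.581, -0.031]), array([0.407, 0.299]), array([0.57 , 0.119])]
0.25 [array([0.565, 0.192]), array([0.467, 0.188]), array([0.534, 0.213])] [array([0.539, 0.049]), array([0.389, 0.334]), array([0.53 , 0.178])]
0.35 [array([0.544, 0.16 ]), array([0.459, 0.156]), array([0.517, 0.178])] [array([0.497, 0.129]), array([0.371, 0.369]), array([0.49 , 0.238])]
```

```bash
python3 -m handwheel '{"steps":[[-1,[-0.34,-0.56,-0.2],[0,0,0]],[-1,[-0.34,-0.56,-0.2],[0,0,0]],[-1,[-0.34,-0.56,0],[0,0,0]],[-1,[-0.33,-0.57,0],[0,0,0]],[-1,[0,0,0],[0,0,1]]]}'; python3 -m handwheel '{"steps":[[-1,[0,0,0],[0,0,1]],[-1,[0,0,0],[0,0,1]],[-1,[0,0,0],[0,0,1]],[-1,[0,0,0],[0,0,1]],[-1,[0,0,0],[0,0,1]]]}'; python3 -m handwheel '{"steps":[[-1,[0,0,0],[0,0,1]],[-1,[0,0,0],[0,0,1]],[-1,[0,0,0],[0,0,0]],[-1,[0,0,0],[0,0,0]]]}'
python3 - <<'E'
from rig import ctrl;from h import *
s=ctrl.observe();print(s['joints'],delta(s,[.4746,.1674,s['position'][2]],DOWN(-169)))
E
```

```text
clock: 15.5
position: [0.4567, -0.1208, 0.1978]
tcp_rot: [-2.813, -1.396, 0.002]
ft_force: [1.3, 0.9, -2.5]
width: 0.0105
finger_force: 60.4
clock: 16.0
position: [0.4592, -0.1214, 0.1984]
tcp_rot: [3.08, 0.619, 0.0]
ft_force: [-0.2, -0.1, -1.9]
width: 0.0109
finger_force: 60.4
clock: 16.4
position: [0.4593, -0.1214, 0.1983]
tcp_rot: [3.127, 0.304, 0.0]
ft_force: [-0.2, -0.8, -2.3]
width: 0.0104
finger_force: 60.4
[-5.13532369e-01 -7.77287741e-02  1.90713700e+00 -7.38017648e-06
  1.31211220e+00  8.63375568e-01] (array([ 1.76657878e+00, -7.01076410e+00, -2.78305120e-04]), array([ 0.00049955, -0.00048041,  0.01818242]))
```

```bash
python3 -m handwheel '{"steps":[[-1,[0.15,-0.6,0],[0,0,0]],[-1,[0.25,-0.9,0],[0,0,0]],[-1,[0.25,-0.95,0],[0,0,0]],[-1,[0.25,-0.95,0],[0,0,0]],[-1,[0.25,-0.95,0],[0,0,0]]]}'; python3 -m handwheel '{"steps":[[-1,[0.25,-0.95,0],[0,0,0]],[-1,[0.2,-0.8,0],[0,0,0]],[-1,[0.15,-0.6,0],[0,0,0]],[-1,[0.02,-0.3,0],[0,0,0]],[-1,[0,0,0],[0,0,0]]]}'; python3 -m handwheel '{"steps":[[-1,[0,0,0],[0,0,0]],[-1,[0,0,0],[0,0,0]]]}'
python3 - <<'E'
from rig import ctrl,viewer;from h import *;import pickle
s=ctrl.observe();print(s['joints'],delta(s,[.4746,.1674,.026],DOWN(-169)))
w=viewer.get_image('wrist');t=viewer.get_image('top');pickle.dump((s,w,t),open('w10.pkl','wb'))
a=cv2.resize(w['color'],(400,300));b=t['color'][150:390,90:410]
print(proj(t,[[.4746,.1674,.02],s['position']],cam(t)))
cv2.imwrite('pics/w10.png',np.hstack([a,cv2.resize(b,(400,300))])[:,:,::-1])
E
```

```text
clock: 16.9
position: [0.4714, 0.0596, 0.1984]
tcp_rot: [3.127, 0.303, 0.001]
ft_force: [0.7, 0.7, -1.9]
width: 0.0105
finger_force: 60.5
clock: 17.4
position: [0.4752, 0.1678, 0.198]
tcp_rot: [3.127, 0.305, -0.001]
ft_force: [-0.5, -0.4, -2.9]
width: 0.0105
finger_force: 60.4
clock: 17.6
position: [0.4757, 0.1658, 0.1981]
tcp_rot: [3.127, 0.299, -0.0]
ft_force: [-0.6, -0.4, -1.9]
width: 0.0109
finger_force: 60.4
[ 9.52877409e-02  6.29689597e-04  1.83151204e+00 -4.70115138e-04
  1.30951903e+00  1.47577866e+00] (array([-0.01958051, -0.04713078,  4.30242585]), array([ 0.00425471,  0.00106252, -0.01489075]))
[[203.93373113 307.59407108]
 [182.79039012 298.51443584]]
```

View pics/w10.png

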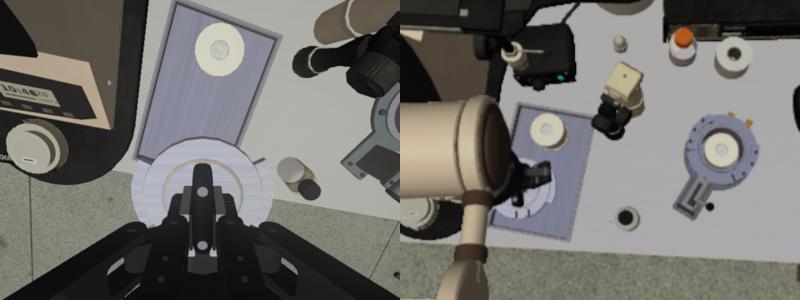

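The cover is held over the tray's free end, and the cartridge, joystick and parked ball are all unchanged. Before lowering I'll check how far left the wrist link reaches.

Run:
```python
import pickle;from h import *
s,w,t=pickle.load(open('w10.pkl','rb'));o=pickle.load(open('im0.pkl','rb'))
d=np.abs(t['color'].astype(int)-o['top']['color']).max(2)>25
print('\n'.join(''.join('#' if d[v:v+8,u:u+5].mean()>.5 else '.' for u in range(0,260,5)) for v in range(160,400,8)))
T=cam(t);p=s['position']
for z in(.25,.3,.35,.4,.45,.5): print(z,proj(t,[[p[0],p[1],z],[.42,.26,z],[.5,.26,z]],T).round(0).tolist())
```

```text
....................................................
....................................................
....................................................
....................................................
....................................................
....................................................
....................................................
....................................................
..............................###...................
.........#######################....................
........#######################...#.................
..........####################...##.................
........######..........#######..###................
.......#######..#.....#####.###..###................
.......########.###########..########...............
........####..#.############.##.##########..........
..........#####.############.#############..........
........###################################.........
.........#########.###.####################.........
........######..............#############...........
..........###...............####....##..............
..........##................####....................
........####.................###....................
.......###.#...............#####....................
.......#####...............#####....................
.....#######................###.....................
......######................####....................
..##..######............########....................
.############...........########....................
.###############################....................
0.25 [[174.0, 295.0], [111.0, 328.0], [118.0, 277.0]]
0.3 [[165.0, 292.0], [97.0, 326.0], [105.0, 272.0]]
0.35 [[155.0, 288.0], [81.0, 325.0], [90.0, 267.0]]
0.4 [[142.0, 283.0], [62.0, 323.0], [73.0, 260.0]]
0.45 [[128.0, 277.0], [40.0, 321.0], [52.0, 253.0]]
0.5 [[111.0, 270.0], [13.0, 318.0], [28.0, 244.0]]
```

```bash
python3 -m handwheel '{"steps":[[-1,[0,0,0.5],[0,0,0]],[-1,[0,0,0.5],[0,0,0]],[-1,[0,0,0.5],[0,0,0]],[-1,[0,0,0.5],[0,0,0]],[-1,[0,0,0],[0,0,0]]]}'; python3 -c "
from rig import ctrl;s=ctrl.observe();print(s['tau'].round(2),s['position'])"; python3 -m handwheel '{"steps":[[-1,[0,0,0.5],[0,0,0]],[-1,[0,0,0.5],[0,0,0]],[-1,[0,0,0.5],[0,0,0]],[-1,[0,0,0.4],[0,0,0]],[-1,[0,0,0],[0,0,0]]]}';python3 -c "
from rig import ctrl;s=ctrl.observe();print(s['tau'].round(2))"
```

```text
clock: 18.2
position: [0.4733, 0.166, 0.1153]
tcp_rot: [3.127, 0.299, -0.01]
ft_force: [-0.7, -0.0, -2.0]
width: 0.0108
finger_force: 60.4
[ -0.22 -35.18 -31.92  -0.    -0.48  -0.  ] [0.47329469 0.16600889 0.11527583]
clock: 18.7
position: [0.4744, 0.1664, 0.041]
tcp_rot: [3.127, 0.299, -0.005]
ft_force: [-0.4, -0.1, -1.3]
width: 0.0107
finger_force: 60.5
[ -0.23 -36.54 -28.4   -0.    -0.4   -0.  ]
```

```bash
python3 -m handwheel '{"steps":[[-1,[0,0,0.12],[0,0,0]],[-1,[0,0,0.1],[0,0,0]],[-1,[0,0,0.08],[0,0,0]],[-1,[0,0,0],[0,0,0]]]}'; python3 -m handwheel '{"steps":[[-1,[0,0,0.06],[0,0,0]],[-1,[0,0,0.05],[0,0,0]],[-1,[0,0,0],[0,0,0]]]}'
```

```text
clock: 19.1
position: [0.4756, 0.1669, 0.0302]
tcp_rot: [3.127, 0.3, -0.0]
ft_force: [-0.3, -0.6, -2.4]
width: 0.0107
finger_force: 60.5
clock: 19.4
position: [0.4754, 0.1669, 0.0254]
tcp_rot: [-3.127, -0.3, 0.001]
ft_force: [0.4, 0.0, -1.8]
width: 0.0106
finger_force: 60.5
```

```bash
python3 -m handwheel '{"steps":[[-1,[0,0,0.04],[0,0,0]],[-1,[0,0,0],[0,0,0]]]}'; python3 -m handwheel '{"steps":[[-1,[0,0,0.04],[0,0,0]],[-1,[0,0,0],[0,0,0]]]}'
```

```text
clock: 19.6
position: [0.4756, 0.1669, 0.024]
tcp_rot: [3.127, 0.3, -0.0]
ft_force: [-0.0, -0.6, -2.1]
width: 0.0106
finger_force: 60.5
clock: 19.8
position: [0.4757, 0.167, 0.0238]
tcp_rot: [3.127, 0.301, -0.001]
ft_force: [-5.7, -1.1, 11.3]
width: 0.0108
finger_force: 62.3
```

The cover is down. I'll release, rise clear and check.

```bash
python3 -m handwheel '{"steps":[[-0.5,[0,0,0],[0,0,0]],[-0.3,[0,0,0],[0,0,0]],[-0.3,[0,0,0],[0,0,0]],[-0.3,[0,0,-0.3],[0,0,0]],[-0.3,[0,0,-0.6],[0,0,0]]]}'; python3 -m handwheel '{"steps":[[-0.3,[0,0,-0.9],[0,0,0]],[-0.3,[0,0,-1],[0,0,0]],[-0.3,[0,0,-1],[0,0,0]],[-0.3,[0,0,-0.5],[0,0,0]],[-0.3,[0,0,0],[0,0,0]]]}'; python3 -m handwheel '{"steps":[[-0.3,[0,0,0],[0,0,0]],[-0.3,[0,0,0],[0,0,0]]]}'
python3 - <<'E'
from rig import ctrl,viewer;from h import *;import pickle
s=ctrl.observe();w=viewer.get_image('wrist');t=viewer.get_image('top');pickle.dump((s,w,t),open('w11.pkl','wb'));T=cam(w,s)
x,y=proj(w,[.4757,.167,.045],T)[0].astype(int);print(x,y)
c,ce,n=blob(w,(x-30,y-75,x+30,y+40),60);r=cv2.minAreaRect(ray(w,c.reshape(-1,2),.045,T)[:,:2].astype(np.float32));print("bar",r,n)
C=np.array([.5205,.1718]);e=np.array([.9925,-.122]);q=np.array(r[0])-C;print("tray xy",q@e,q@[.122,.9925])
Tt=cam(t)
for p in((.9,.022),(0,0)):
    u=proj(t,ballpos(*p),Tt)[0];a,b=u.round().astype(int);g=cv2.cvtColor(t['color'],cv2.COLOR_RGB2GRAY)[b-8:b+9,a-8:a+9];i=np.argmin(cv2.blur(g,(5,5)));print(u,g.min(),i//17-8,i%17-8)
E
```

```text
clock: 20.3
position: [0.4739, 0.1667, 0.0577]
tcp_rot: [3.127, 0.3, -0.007]
ft_force: [0.1, 0.4, 0.8]
width: 0.0298
finger_force: 0.0
clock: 20.8
position: [0.4782, 0.1672, 0.1993]
tcp_rot: [-3.127, -0.3, -0.014]
ft_force: [0.4, -0.6, -0.6]
width: 0.0303
finger_force: 0.0
clock: 21.0
position: [0.4745, 0.1668, 0.1929]
tcp_rot: [3.127, 0.3, -0.005]
ft_force: [0.2, -0.3, -0.3]
width: 0.0297
finger_force: 0.0
324 225
bar ((0.47753041982650757, 0.16749949753284454), (0.053577400743961334, 0.009695052169263363), 10.91966438293457) 704
tray xy -0.04212264702119824 -0.009510537479817872
[336.30631753 314.98593075] 10 0 2
[329.20716165 296.16665851] 54 8 -3
```

```bash
python3 -c "
from rig import ctrl;print(ctrl.finish_job())"
```

```text
the job is handed in; nothing more can be done
None
```

The job is handed in, but no verdict came back: the pin is parked in its notch, the cover was turned 87° and lifted off, and it now lies in the tray about 42 mm along and 10 mm across from centre.

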